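Swap the wrong collar in a dry-fitted lantern top

ROBOT

A 7-joint arm with a two-finger parallel gripper is mounted at the origin on the work surface. World frame = base frame: x ahead of the robot, y to its left, z up, the work surface at z = 0. Lengths are in mm, angles in rad, forces in N, time in s.
With the tool pointing down it reaches from about 400 to 875 mm from the base axis. Payload 4.4 kg.
Tool frame: the origin (TCP) lies at the very end of the fingers, on their centre line; the grasp point (between the pads) lies 19 mm behind it (ctrl.grip_point_offset is the distance from the TCP to the grasp point, in mm); z points along the fingers, y is the line along which they close (so a half turn about z gives the same grasp; the last joint's range is limited). The gripper opens to 85 mm and grips with 20 to 120 N. Pads are 22 mm wide; open, the fingers measure 114 mm over their backs; the gripper's body (76 mm by 85 mm) begins 54 mm behind the grasp point. The pads swing forward as they close: fully open they stand 13 mm farther back than shut.
Start: joints at [-1.279, 0.628, 0.038, 1.517, -0.027, 0.996, -0.02], TCP at [227.617, 608.858, 231.313] pointing down, gripper open.
Joint ranges: [-3.06, 3.06], [-0.37, 2.12], [-1.25, 1.32], [0.18, 2.47], [-1.1, 4.24], [0.23, 1.98], [-2.94, 2.94]. Speed limits (rad/s): [2.57, 2.57, 3.14, 3.14, 3.14, 3.14, 3.14].

INTERFACE

Orientations are given as [roll, pitch, yaw] about the fixed x, y, z axes, in that order (R = Rz(yaw) Ry(pitch) Rx(roll)).
In Python, from cell import ctrl gives the robot as it stands.
- The arm moves only by the tool jog_arm, never from a script. Its argument "increments" is one flat list of numbers, 7 for each row, row after row: the finger opening in cm, from 0 to 8.54, then the shift along the tool's x, y, z in cm, then the turn, a rotation vector about the tool's x, y, z in degrees. In form: [fingers, x, y, z, rx, ry, rz, fingers, x, y, z, rx, ry, rz, ...]. A call has 1 to 20 rows; each row is the pose to reach, as a shift and turn from the pose commanded when the call began, along the tool's axes at that moment; what a row does not reach only later rows make up. A row lasts 1/10 s, in which the tool goes at most 50 mm and 8.59 degrees, less where a joint would pass 70% of its speed; a pose out of reach is approached as far as the arm can. A call with a gripper value outside its range is refused whole. The fingers move at their own pace and stop on an object; the grip force is fixed at half the most. Time passes only in rows, so rows that repeat a pose let the fingers close. It gives the time, the measured TCP pose, the force, the opening and the grip force at its end, in the units of the state.
- ctrl.read_state(): the state, without advancing time (a new reading comes with each control period).
- ctrl.get_image(name): name is "scene" or "side" or "wrist"; returns the picture (400x640x3 uint8, red, green, blue); there is no depth.
- ctrl.camera_params(name): a dict with "fx", "fy", "cx", "cy" (pixels), "extrinsics" (4x4, takes a point from world to camera coordinates). Camera axes: x right, y down, z forward; pixel columns grow to the right and rows downward; lengths in mm; the calibration is good to about 2 mm. A picture is of the moment at which its call begins: read the wrist's pose just before it. camera_params takes no time and is no camera call; for the wrist camera it gives the pose at the moment of the call.
- ctrl.finish_job(): hands the job in; it is judged then, once.
The state is a dict: "clock": time; "qpos": joint angles; "qd": joint speeds; "tau": joint torques, N m; "eef_pos": TCP position; "tool_rot": TCP orientation; "force": force on the tool from outside, world axes, zero at the start; "torque": the same for the moment, N m; "width": finger opening in mm; "gripper_force": force on a finger pad.
Only numpy, scipy, OpenCV 4.12 (cv2) and the standard library are available. Lean on these libraries where they do the work, as an engineer would, in place of code of your own. Each camera call takes 0.05 s, during which the arm holds its last target. There are 200 camera calls.

TASK

The copper lantern top is dry-fitted as a stack on the bench, but with the wrong collar: the round one. Take it apart, put the brass finial upright in the round recess of the wooden stand and the round collar flat in the wooden tray, then set the square collar centred on the saddle and put the cap back, right side up and centred, on the square collar, with the edges of saddle, collar and cap in line. Use the cork mat to park things if you like; do not shift the saddle, do not let the finial fall over, and leave the drill and screwdriver alone.

Things in the scene. Friction and masses are not known exactly. Their poses are not given: they have to be found in the camera images.
- saddle: Lowest piece of the stack: a copper saddle, loose on the bench (0.6 kg), a block 72 (x) x 64 (y) mm and 24 high with a flat top, and at either x end a low lug 24 long, 64 wide, 8 high with two dark screw holes; 120 mm long overall. Origin: centre of its underside, on the bench; z up, x along its length. At the start the stack on it is, from below: round collar, cap, finial, each merely resting, centred within a few mm.
- round_collar: The wrong collar, at the start on the saddle: a plain copper drum, solid, 64 mm in diameter, 26 high, flat top and bottom, 0.15 to 0.3 kg, with dark slots round its side. Origin: centre of its underside; z up.
- cap: Copper cap, at the start on the round collar: a square plate 42 x 42 mm, 16 high, with a smaller square step 34 x 34, 4 high, on top (20 high in all), flat underneath. Origin: centre of its underside; z up, x and y square to its sides. About 0.12 kg.
- finial: Brass finial, at the start standing on the cap: foot disc 28 mm in diameter, 8 high; thin stem 12 in diameter; from 28 to 46 mm above the underside a straight cylindrical band 28 in diameter, good to grip; above it a taper to a point at 63 mm. Origin: centre of its underside; z up. About 0.12 kg.
- square_collar: The right collar, standing by itself on the bench: a copper block 58 x 58 mm, 26 high, flat top and bottom, solid, with dark slots round its sides, 0.15 to 0.3 kg. Origin: centre of its underside; z up, x and y square to its sides.
- stand: Fixed wooden stand for the finial: block 90 x 90 mm, 30 high, with a round recess 51 in diameter and 12 deep in the middle of its top, so the recess floor is 18 mm above the bench. Origin: centre of its underside; z up.
- tray: Fixed shallow wooden tray, open on top, 132 x 132 mm outside and 16 high, walls 6 thick, inner floor 120 x 120 about 5 mm above the bench. Origin: centre of its underside; z up, x and y square to its walls.
- mat: Fixed cork mat, 100 x 100 mm, 4 thick, empty at the start; a free place to park things. Origin: centre of its underside; z up.
- drill: Bystander: cordless drill standing on its battery, about 190 mm high, black and teal, at the robot's right edge of the work. Origin: centre of its underside.
- driver: Bystander: screwdriver lying on the bench at the robot's left edge of the work. Origin: about the middle of its length, on the bench.
Mind the look-alikes: they are no part of the job. Leave any red look-alike of the cap alone.

How it is judged (in metres and radians):
At the end, for the whole second after the job is handed in: Finial on the recess floor (13 mm), round collar flat on the tray floor (40 mm), square collar on the saddle (12 mm), cap on it (10 mm), centred within those; edges in line within 0.2 rad, tilts under 0.12 rad; saddle within 20 mm of its start; all released and at rest (horizontal distance between finial and stand below 0.013 m and z of finial in the frame of stand between 0.014 and 0.022 m and horizontal distance between round_collar and tray below 0.04 m and z of round_collar in the frame of tray between 0.001 and 0.01 m and horizontal distance between square_collar and saddle below 0.012 m and z of square_collar in the frame of saddle between 0.02 and 0.028 m and (angle between the x axis of square_collar and the x axis of saddle, either way round below 0.2 rad or angle between the x axis of square_collar and the y axis of saddle, either way round below 0.2 rad) and horizontal distance between cap and square_collar below 0.01 m and z of cap in the frame of square_collar between 0.022 and 0.03 m and (angle between the x axis of cap and the x axis of square_collar, either way round below 0.2 rad or angle between the x axis of cap and the y axis of square_collar, either way round below 0.2 rad) and distance of saddle from where it was at the start of the episode below 0.02 m and angle between each of finial, round_collar, square_collar, cap, saddle's own z axis and vertical below 0.12 rad and linear speed of each of finial, round_collar, square_collar, cap, saddle below 0.02 m/s and angular speed of each of finial, round_collar, square_collar, cap, saddle below 0.3 rad/s); the robot touches nothing.
It fails at once if the drill is shifted by more than 30 mm (distance of drill from where it was at the start of the episode above 0.03 m).
It fails at once if the screwdriver is shifted by more than 30 mm (distance of driver from where it was at the start of the episode above 0.03 m).
It fails at once if the finial falls over (angle between finial's own z axis and vertical above 0.9 rad).
It also fails if it takes over 115 s, if anything falls off the work surface, if the arm or the gripper's body presses on something with over 40 N, if the wrist force passes 120 N, or if a joint passes its speed limit or range.

## Working session

There is one attempt and no reset: what is moved stays moved. The work goes in short steps, Python scripts to look and compute and a tool call to move; the robot and the scene stay as the last step left them, time stands still between calls to the robot, and variables do not carry over. Pictures are saved under pics/ and viewed, at most 14 in all, crops included, and the job is handed in when it is done.

Besides the shell and the picture viewer there is one more tool, called as name(argument=value, ...), one argument or row to a line, values as JSON. jog_arm: Moves the arm, as the interface text tells. Its arguments: {"type":"object","properties":{"increments":{"type":"array","items":{"type":"number"}}},"required":["increments"]}

```bash
mkdir -p pics; ls
python3 - <<'E'
from cell import ctrl
import cv2,numpy as np
s=ctrl.read_state();print({k:np.round(v,3).tolist() for k,v in s.items()})
for n in("scene","side","wrist"):
    im=ctrl.get_image(n);cv2.imwrite(f"pics/{n}0.png",cv2.cvtColor(im,cv2.COLOR_RGB2BGR))
    p=ctrl.camera_params(n);print(n,p["fx"],p["cx"],p["cy"],np.round(p["extrinsics"],3).tolist())
a=cv2.imread("pics/scene0.png");b=cv2.imread("pics/side0.png")
E
```

```text
pics
{'clock': 0.0, 'qpos': [-1.279, 0.629, 0.038, 1.518, -0.027, 0.996, -0.02], 'qd': [0.0, -0.0, -0.001, 0.001, -0.001, 0.002, -0.001], 'tau': [0.001, -56.34, 1.227, -19.343, 0.011, 0.011, -0.0], 'eef_pos': [227.37, 608.253, 230.365], 'tool_rot': [-3.14, 0.0, 2.784], 'force': [0.472, 0.606, 0.082], 'torque': [0.04, -0.046, 0.015], 'gripper_force': 0.0, 'width': 85.247}
scene 497.6263657615125 313.0910102494336 200.65027410553492 [[-0.127, 0.992, 0.015, 103.857], [0.551, 0.083, -0.831, -291.845], [-0.825, -0.097, -0.557, 1860.36], [0.0, 0.0, 0.0, 1.0]]
side 448.9803649962757 322.1487987965556 201.35213523931958 [[-0.994, -0.104, 0.021, 601.809], [-0.07, 0.497, -0.865, 108.068], [0.08, -0.862, -0.501, 1209.754], [0.0, 0.0, 0.0, 1.0]]
wrist 282.01090412615906 314.30547603258583 202.4031041173127 [[0.351, 0.937, -0.0, -649.619], [0.898, -0.336, 0.283, -36.043], [0.265, -0.1, -0.959, 378.802], [0.0, 0.0, 0.0, 1.0]]
```

View pics/scene0.png

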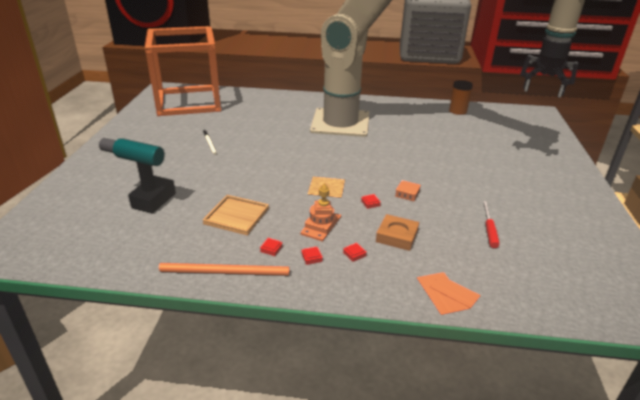

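View pics/side0.png

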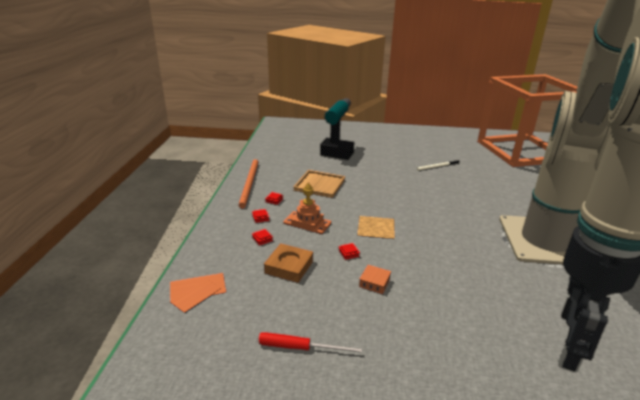

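The scene view shows the finial tip at about (324,184), saddle (320,228), square collar (408,190), stand (398,231), tray (236,214), mat (326,186). Red look-alikes are at (371,201), (271,246), (312,255) and (355,251). The side view shows the finial tip at (308,184), square collar (376,277), stand (289,262) and tray (319,183).

```bash
cat > h.py <<'E'
from cell import ctrl
import cv2,numpy as np
from scipy.spatial.transform import Rotation as Ro
def ray(p,uv):
    E=np.array(p["extrinsics"]);R=E[:3,:3];c=-R.T@E[:3,3]
    d=R.T@np.array([(uv[0]-p["cx"])/p["fx"],(uv[1]-p["cy"])/p["fy"],1]);return c,d
def onz(p,uv,z):
    c,d=ray(p,uv);return c+d*(z-c[2])/d[2]
def proj(p,X):
    E=np.array(p["extrinsics"]);q=E[:3,:3]@np.array(X)+E[:3,3]
    return np.array([p["fx"]*q[0]/q[2]+p["cx"],p["fy"]*q[1]/q[2]+p["cy"]])
def snap(name,f):
    p=ctrl.camera_params(name);im=cv2.cvtColor(ctrl.get_image(name),cv2.COLOR_RGB2BGR);cv2.imwrite("pics/"+f+".png",im);return p,im
def go(target,yaw=None):
    """shift in cm in tool axes, turn about tool z in deg, to TCP target (world mm)"""
    s=ctrl.read_state();R=Ro.from_euler('xyz',s["tool_rot"])
    print("shift cm",np.round(R.inv().apply(np.array(target)-s["eef_pos"])/10,2),end=" ")
    if yaw is not None:
        T=Ro.from_euler('xyz',[np.pi,0,yaw]);print("rotvec deg",np.round((R.inv()*T).as_rotvec(degrees=True),1),end="")
    print()
E
python3 - <<'E'
from h import *
P={n:ctrl.camera_params(n) for n in("scene","side")}
for nm,a,b,z in[("tip",(324,184),(308,184),135),("sqcol",(408,186),(377,271),26),("stand",(398,225),(289,256),30),("tray",(236,211),(319,180),16),("mat",(326,186),(377,227),4)]:
    print(nm,onz(P["scene"],a,z).round(),onz(P["side"],b,z).round())
print("driver",onz(P["scene"],(485,203),5).round(),onz(P["scene"],(493,245),10).round(),"drill",onz(P["scene"],(152,200),0).round())
a=cv2.imread("pics/scene0.png")[165:265,195:435];cv2.imwrite("pics/c0.png",cv2.resize(a,None,fx=3.3,fy=3.3,interpolation=2))
E
```

```text
tip [657.   5. 135.] [644.  17. 135.]
sqcol [457. 232.  26.] [455. 218.  26.]
stand [659. 200.  30.] [666. 194.  30.]
tray [ 640. -233.   16.] [ 641. -239.   16.]
mat [458.  -7.   4.] [452.  -3.   4.]
driver [481. 450.   5.] [681. 438.  10.] drill [ 601. -489.    0.]
```

View pics/c0.png

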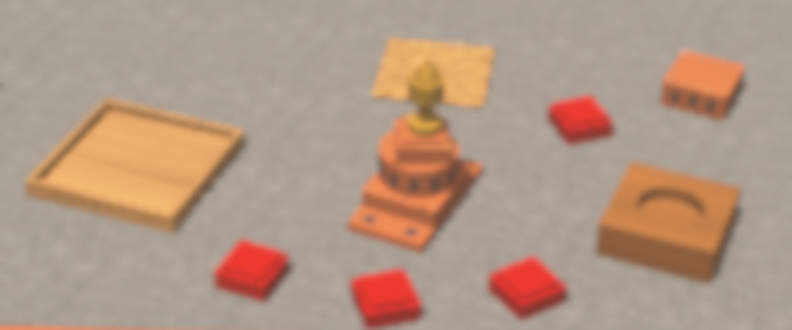

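The crop confirms the layout: the stack's finial foot is at about (322,202) in the full picture, with the saddle's long axis running from lower left to upper right. I'll go above the stack for a close look.

Run:
```python
from h import *
p=ctrl.camera_params("wrist");c,d=ray(p,(p["cx"],p["cy"]));s=ctrl.read_state();R=Ro.from_euler('xyz',s["tool_rot"])
print("cam in tool",R.inv().apply(c-s["eef_pos"]).round(),R.inv().apply(d).round(3), "tcp in pic",proj(p,s["eef_pos"]))
go((650,20,330),1.571)
```

```text
cam in tool [  72.    0. -143.] [-0.283  0.001  0.959] tcp in pic [314.05726935 254.47361105]
shift cm [-60.19 -40.33  -9.88] rotvec deg [-0.1  0.  69.5]
```

jog_arm(
  increments=[8.5,-5,0,-7,0,0,8,8.5,-58,-37,-7,0,0,69.5,8.5,-58,-37,-7,0,0,69.5,8.5,-58,-37,-7,0,0,69.5,8.5,-58,-37,-7,0,0,69.5,8.5,-58,-37,-7,0,0,69.5,8.5,-58,-37,-7,0,0,69.5,8.5,-58,-37,-7,0,0,69.5,8.5,-58,-37,-7,0,0,69.5,8.5,-58,-37,-7,0,0,69.5,8.5,-58,-37,-7,0,0,69.5,8.5,-58,-37,-7,0,0,69.5,8.5,-58,-37,-7,0,0,69.5,8.5,-58,-37,-7,0,0,69.5,8.5,-58,-37,-7,0,0,69.5,8.5,-58,-37,-7,0,0,69.5,8.5,-58,-37,-7,0,0,69.5,8.5,-58,-37,-7,0,0,69.5,8.5,-58,-37,-7,0,0,69.5,8.5,-58,-37,-7,0,0,69.5],
)

```text
clock: 2.15
eef_pos: [640.9, 60.7, 301.4]
tool_rot: [-3.141, -0.001, 1.573]
force: [-0.3, -0.5, -0.3]
width: 85.2
gripper_force: 0.0
```

Run:
```python
from h import *
s=ctrl.read_state();print(s["eef_pos"],s["tool_rot"],s["qpos"].round(2) if hasattr(s["qpos"],'round') else s["qpos"])
p,im=snap("wrist","w1");cv2.imwrite("pics/w1b.png",cv2.resize(im,(800,500),interpolation=2))
```

```text
[640.86233627  60.66578357 301.4426726 ] [-3.14149099e+00 -6.11227711e-04  1.57287301e+00] [-0.37  0.59  0.41  1.45 -0.24  1.16  0.08]
```

View pics/w1b.png

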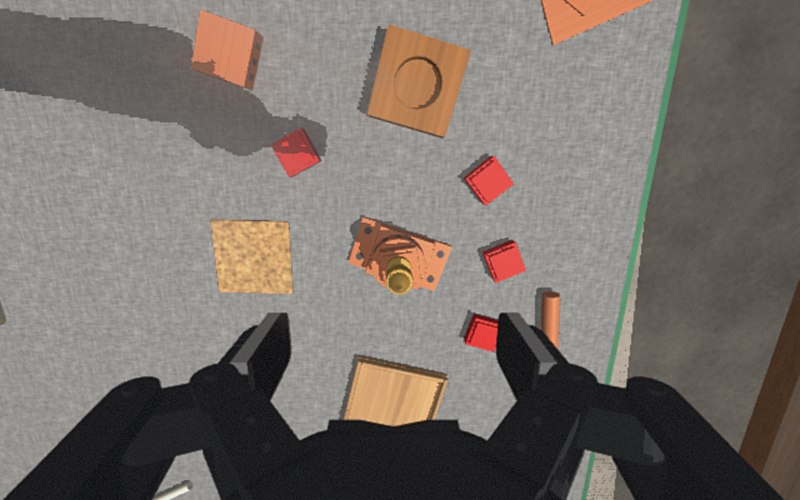

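The wrist view (×1.25) shows the stand at about (418,82), square collar (226,48), saddle corners (362,216), (451,242), (437,292), (349,262), finial (400,275), mat (252,257), and tray partly visible at (395,395). The square collar and stand are both rotated. Next I'll measure.

Run:
```python
from h import *
p=ctrl.camera_params("wrist");k=1.25
def pts(l,z): return np.array([onz(p,(u/k,v/k),z)[:2] for u,v in l])
def rep(n,l,z):
    P=pts(l,z).astype(np.float32);c,wh,a=cv2.minAreaRect(P);print(n,np.round(c,1),np.round(wh,1),round(a,1),P.mean(0).round(1))
rep("saddle",[(362,216),(451,242),(437,292),(349,262)],8)
rep("stand",[(388,26),(470,50),(444,137),(368,112)],30)
rep("mat",[(211,221),(290,220),(292,293),(219,293)],4)
im=cv2.imread("pics/w1.png");hsv=cv2.cvtColor(im,cv2.COLOR_BGR2HSV)
m=cv2.inRange(hsv,(18,110,40),(32,255,255));m[:, :290]=0;m[:,350:]=0;m[:190]=0;m[240:]=0
cs=cv2.findContours(m,0,1)[0];c=max(cs,key=cv2.contourArea);(u,v),r=cv2.minEnclosingCircle(c);print("finial",cv2.boundingRect(c),u,v,r,[onz(p,(u,v),z).round() for z in(107,116)])
for nm,(x,y,w,h) in {"sq":(145,0,75,80)}.items():
    roi=hsv[y:y+h,x:x+w];m=cv2.inRange(roi,(5,90,110),(16,255,255))
    c=max(cv2.findContours(m,0,1)[0],key=cv2.contourArea)+[x,y];print(cv2.boundingRect(c),cv2.approxPolyDP(c,3,True)[:,0].tolist())
    rep(nm,[(200,10),(257,29),(245,88),(193,68)],26)
o=cv2.resize(im[120:260,250:400],None,fx=4,fy=4,interpolation=2);o2=cv2.resize(im[0:140,140:290],None,fx=4,fy=4,interpolation=2)
cv2.imwrite("pics/w1c.png",cv2.resize(np.hstack([o,o2]),(800,373)))
```

```text
saddle [650.8   1.5] [ 70.4 123.1] 73.1 [649.9   3.2]
stand [666.6 200.6] [89.7 88.5] 74.8 [666.7 200.9]
mat [458.2  -3.7] [104.   99.8] 0.1 [457.7  -4. ]
finial (309, 205, 21, 31) 318.5 220.0 15.07491397857666 [array([646.,  10., 107.]), array([646.,  13., 116.])]
(153, 8, 57, 63) [[160, 8], [153, 53], [201, 70], [202, 64], [197, 62], [199, 57], [203, 62], [205, 50], [203, 53], [200, 48], [206, 47], [207, 42], [202, 31], [209, 30], [200, 22]]
sq [461.8 232.6] [59.5 59.3] 73.2 [461.6 233.5]
```

View pics/w1c.png

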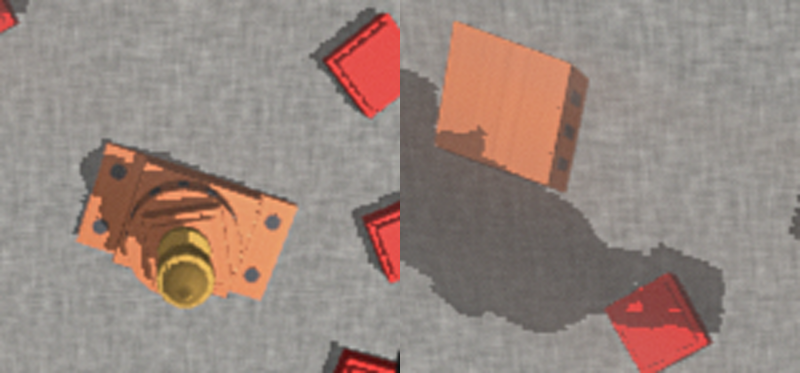

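Saddle is at about (650,2.5) with its axis at −17°, square collar (462,233) also at −17°, stand (667,201), finial about (648,6). The crop shows the finial's shoulder disc at full-picture (320,224), with no occlusion. I'll go above the finial at yaw 73°.

Run:
```python
from h import *
go((649,4,190),1.274)
```

```text
shift cm [-5.64  0.8  11.14] rotvec deg [-0.  -0.  17.1]
```

jog_arm(
  increments=[8.5,-5.6,0.8,5,0,0,8,8.5,-5.6,0.8,11.1,0,0,17.1,8.5,-5.6,0.8,11.1,0,0,17.1,8.5,-5.6,0.8,11.1,0,0,17.1,8.5,-5.6,0.8,11.1,0,0,17.1,8.5,-5.6,0.8,11.1,0,0,17.1],
)

```text
clock: 2.8
eef_pos: [650.9, 4.1, 192.6]
tool_rot: [3.138, -0.002, 1.274]
force: [0.7, -0.8, -0.6]
width: 84.9
gripper_force: 0.0
```

Run:
```python
from h import *
s=ctrl.read_state();print(s["eef_pos"],s["tool_rot"])
p,im=snap("wrist","w2");hsv=cv2.cvtColor(im,cv2.COLOR_BGR2HSV)
for z in(107,116,133): print(z,proj(p,(649,4,z)).round())
m=cv2.inRange(hsv,(19,110,30),(32,255,255));m[:130]=0
c=max(cv2.findContours(m,0,1)[0],key=cv2.contourArea);print(cv2.boundingRect(c))
cv2.drawContours(im,[c],-1,(255,0,0),1)
cv2.imwrite("pics/w2b.png",cv2.resize(im[80:400,120:520],(800,600)) if 0 else cv2.resize(im,(800,500)))
```

```text
[650.86881859   4.08402541 192.60505265] [ 3.13800509e+00 -1.79038118e-03  1.27400320e+00]
107 [312. 209.]
116 [312. 212.]
133 [312. 219.]
(293, 184, 33, 42)
```

View pics/w2b.png

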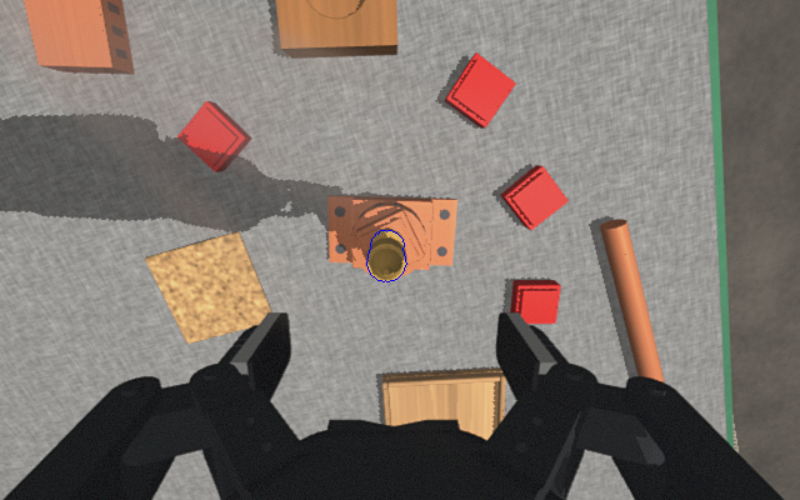

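The finial band is at column 309.5 (×1), centre row about 209, so the finial is at about (647,4.6). The saddle's screw holes (340,212), (445,215), (442,251), (341,248) are all visible. I'll descend and grip.

Run:
```python
from h import *
p=ctrl.camera_params("wrist")
h=np.array([onz(p,(u/1.25,v/1.25),8)[:2] for u,v in[(340,212),(445,215),(442,251),(341,248)]]);print(h.round(1).tolist(),h.mean(0),np.degrees(np.arctan2(*((h[1]+h[2]-h[0]-h[3])[::-1]))))
c=np.array([onz(p,(u/1.25,v/1.25),8)[:2] for u,v in[(328,196),(456,199),(454,268),(326,264)]],np.float32);print(cv2.minAreaRect(c))
go((647,4.6,88),1.274)
```

```text
[[608.4, 33.8], [701.7, 2.2], [690.0, -31.0], [597.7, 0.5]] [649.44415253   1.38793693] -18.77331263465126
((648.508544921875, 1.0146713256835938), (67.42957305908203, 125.36834716796875), 71.03684997558594)
shift cm [-0.08 -0.42 10.47] rotvec deg [ 0.2 -0.1 -0. ]
```

jog_arm(
  increments=[8.5,-0.1,-0.4,3,0,0,0,8.5,-0.1,-0.4,6,0,0,0,8.5,-0.1,-0.4,9,0,0,0,8.5,-0.1,-0.4,10.5,0,0,0,8.5,-0.1,-0.4,10.5,0,0,0,5,-0.1,-0.4,10.5,0,0,0,5,-0.1,-0.4,10.5,0,0,0,4,-0.1,-0.4,10.5,0,0,0,3.4,-0.1,-0.4,10.5,0,0,0,3,-0.1,-0.4,10.5,0,0,0,2.6,-0.1,-0.4,10.5,0,0,0,2,-0.1,-0.4,10.5,0,0,0,1,-0.1,-0.4,10.5,0,0,0,1,-0.1,-0.4,10.5,0,0,0,1,-0.1,-0.4,10.5,0,0,0,1,-0.1,-0.4,10.5,0,0,0],
)

```text
clock: 4.45
eef_pos: [645.7, 3.3, 85.9]
tool_rot: [3.141, -0.0, 1.272]
force: [-0.5, -0.3, 5.7]
width: 26.5
gripper_force: 58.6
```

Run:
```python
from h import *
s=ctrl.read_state();print(s["eef_pos"],s["tool_rot"])
go((647,4.6,160))
```

```text
[645.68006764   3.330284    85.94102264] [ 3.14056847e+00 -4.34921575e-04  1.27225731e+00]
shift cm [ 0.16  0.1  -7.41]
```

jog_arm(
  increments=[1,0,0,-2,0,0,0,1,0,0,-5,0,0,0,1,0,0,-7.5,0,0,0,1,4,-0.8,-7.5,0,0,0,1,8,-1.6,-7.5,0,0,0,1,12,-2.4,-7.5,0,0,0,1,16,-3.2,-7.5,0,0,0,1,19.5,-3.8,-7.5,0,0,0,1,19.5,-3.8,-7.5,0,0,0,1,19.5,-3.8,-7.5,0,0,0,1,19.5,-3.8,-7.5,0,0,0],
)

```text
clock: 5.55
eef_pos: [665.9, 198.9, 159.8]
tool_rot: [-3.141, 0.002, 1.271]
force: [0.1, -1.5, -1.8]
width: 26.3
gripper_force: 59.1
```

Run:
```python
from h import *
s=ctrl.read_state();print(s["eef_pos"],s["tool_rot"])
go((666.6,200.8,35),1.272)
P,im=snap("wrist","w3");Q,im2=snap("scene","s3")
print(proj(P,(666.6,200.8,30)),proj(Q,(666.6,200.8,30)))
a=cv2.resize(im[100:340,200:440],(400,400));u,v=proj(Q,(666.6,200.8,60)).astype(int);b=cv2.resize(im2[v-60:v+60,u-60:u+60],(400,400));cv2.imwrite("pics/m3.png",np.hstack([a,b]))
```

```text
[665.91968706 198.93905543 159.80232639] [-3.14121502e+00  2.06156635e-03  1.27053682e+00]
shift cm [2.200e-01 1.000e-02 1.248e+01] rotvec deg [-0.   0.1 -0.1]
[314.87689851 192.44574874] [398.53842648 226.84386629]
```

View pics/m3.png

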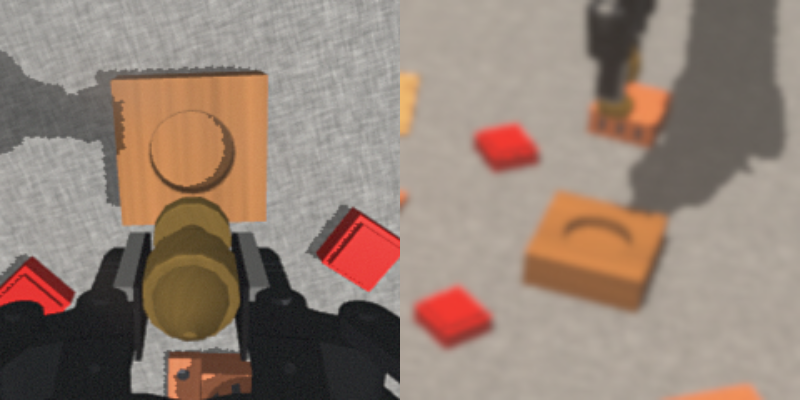

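The finial is held upright, and the recess centre is at full-picture (315,190) against the predicted (315,192), so the stand position holds. I'll lower and release.

jog_arm(
  increments=[1,0.2,0,4,0,0,0,1,0.2,0,8,0,0,0,1,0.2,0,11,0,0,0,1,0.2,0,12,0,0,0,1,0.2,0,12.4,0,0,0,1,0.2,0,12.4,0,0,0,1,0.2,0,12.4,0,0,0],
)

```text
clock: 6.35
eef_pos: [668.3, 202.8, 38.3]
tool_rot: [3.139, -0.002, 1.272]
force: [-0.0, 0.1, -1.0]
width: 26.1
gripper_force: 59.1
```

jog_arm(
  increments=[1,0,0,0.1,0,0,0,1,0,0,0.2,0,0,0,1,0,0,0.2,0,0,0],
)

```text
clock: 6.65
eef_pos: [666.9, 203.0, 34.8]
tool_rot: [3.141, -0.0, 1.272]
force: [0.1, 0.1, -2.1]
width: 26.2
gripper_force: 59.1
```

jog_arm(
  increments=[1,0,0,0.1,0,0,0,1,0,0,0.1,0,0,0,3,0,0,0.1,0,0,0,3.5,0,0,0.1,0,0,0,5,0,0,0.1,0,0,0,6,0,0,0.1,0,0,0,7,0,0,0.1,0,0,0,7,0,0,-2,0,0,0,7,0,0,-5,0,0,0,7,0,0,-8,0,0,0,7,0,0,-12,0,0,0,8.5,0,0,-16,0,0,0,8.5,0,0,-16,0,0,0,8.5,0,0,-16,0,0,0],
)

```text
clock: 8.05
eef_pos: [667.2, 203.0, 195.5]
tool_rot: [3.14, -0.001, 1.272]
force: [-0.5, 0.1, -1.2]
width: 85.2
gripper_force: 0.0
```

Run:
```python
from h import *
# next: look above stack (cap top 70)
go((649.5,3,170),1.248)
P,im=snap("scene","s4");u,v=proj(P,(667,201,60)).astype(int);print(u,v);cv2.imwrite("pics/s4c.png",cv2.resize(im[v-50:v+50,u-60:u+60],(480,400)))
```

```text
shift cm [-19.64   4.18   2.52] rotvec deg [ 0.1 -0.1  1.4]
399 217
```

View pics/s4c.png

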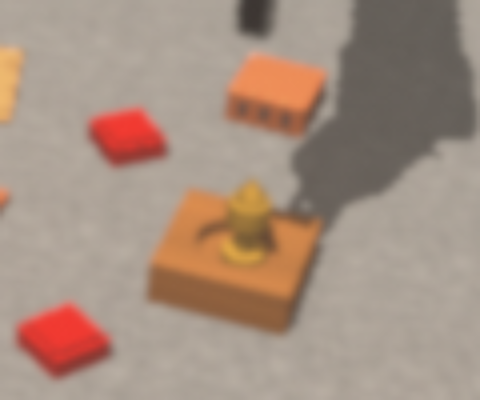

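The finial stands upright in the recess, with its foot at about full-picture (400,229), which matches the centre. Now the cap.

jog_arm(
  increments=[8.5,-4.8,1,2.5,0,0,1.5,8.5,-9.6,2,2.5,0,0,1.5,8.5,-14.4,3,2.5,0,0,1.5,8.5,-19.6,4.2,2.5,0,0,1.5,8.5,-19.6,4.2,2.5,0,0,1.5,8.5,-19.6,4.2,2.5,0,0,1.5,8.5,-19.6,4.2,2.5,0,0,1.5],
)

```text
clock: 8.8
eef_pos: [648.7, 5.1, 167.9]
tool_rot: [-3.139, -0.001, 1.247]
force: [-0.2, 0.3, 0.2]
width: 85.2
gripper_force: 0.0
```

Run:
```python
from h import *
P,im=snap("wrist","w5");u,v=proj(P,(649.5,2,50)).astype(int);print(u,v);cv2.imwrite("pics/w5c.png",cv2.resize(im[v-65:v+65,u-75:u+75],(750,650-50)))
```

```text
316 200
```

View pics/w5c.png

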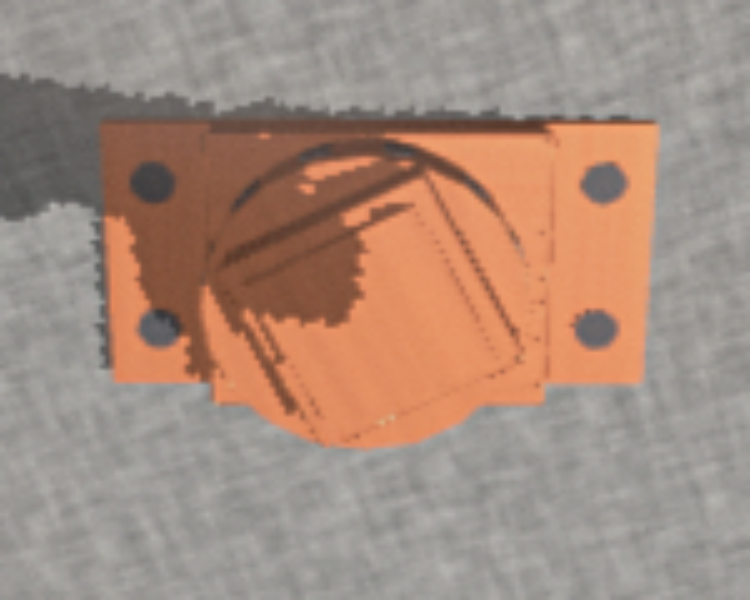

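The cap is turned relative to the saddle. Plate corners in the crop are at about (222,265), (425,173), (522,360), (325,442), and the saddle is square to the image.

Run:
```python
from h import *
P=ctrl.camera_params("wrist")
def f(l,z):
    q=np.array([onz(P,(241+u/5,135+v*130/600),z)[:2] for u,v in l],np.float32);c,wh,a=cv2.minAreaRect(q);print(np.round(c,1),np.round(wh,1),round(a,1));return q
f([(222,265),(425,173),(522,360),(325,442)],66)
f([(245,284),(410,205),(500,370),(345,438)],70)
h=f([(152,182),(603,183),(596,328),(159,328)],8);print(h.mean(0),np.degrees(np.arctan2(*((h[1]+h[2]-h[0]-h[3])[::-1]))))
q=f([(101,122),(658,124),(643,383),(113,383)],8);print(q.mean(0))
go((649,4,51.5),1.248)
```

```text
[649.5   5.7] [40.4 41.6] 7.4
[649.4   3.9] [32.9 36.7] 9.5
[649.4   2.3] [36.  98.2] 71.6
[649.3814      2.2345748] -18.48462
[649.5   2.2] [ 64.4 120.6] 71.6
[649.6011      2.0713627]
shift cm [-0.18  0.09 11.66] rotvec deg [-0.1 -0.1  0.1]
```

jog_arm(
  increments=[8.5,0,0.1,0,0,0,-8.5,8.5,0,0.1,4,0,0,-17,8.5,0,0.1,7,0,0,-26,8.5,0,0.1,9,0,0,-26,8.5,0,0.1,10.5,0,0,-26,8.5,0,0.1,11.2,0,0,-26,8.5,0,0.1,11.2,0,0,-26,8.5,0,0.1,11.2,0,0,-26,8.5,0,0.1,11.2,0,0,-26],
)

```text
clock: 9.75
eef_pos: [651.2, 3.0, 58.5]
tool_rot: [3.14, 0.0, 1.7]
force: [0.1, -0.1, 0.1]
width: 84.9
gripper_force: 0.0
```

jog_arm(
  increments=[8.5,0.2,-0.1,0.3,0,0,0,8.5,0.2,-0.1,0.6,0,0,0,8.5,0.2,-0.1,0.6,0,0,0],
)

```text
clock: 10.05
eef_pos: [648.7, 5.0, 51.0]
tool_rot: [-3.141, -0.0, 1.7]
force: [0.2, 0.6, -0.0]
width: 84.8
gripper_force: 0.0
```

jog_arm(
  increments=[8.5,0,0,-0.1,0,0,0,6,0,0,-0.1,0,0,0,5,0,0,-0.1,0,0,0,4.6,0,0,-0.1,0,0,0,4.3,0,0,-0.1,0,0,0,4,0,0,-0.1,0,0,0,3,0,0,-0.1,0,0,0,3,0,0,-0.1,0,0,0,3,0,0,-0.1,0,0,0],
)

```text
clock: 10.95
eef_pos: [649.0, 4.6, 52.7]
tool_rot: [3.142, -0.0, 1.7]
force: [-2.3, 0.0, 4.4]
width: 40.3
gripper_force: 60.8
```

jog_arm(
  increments=[3,0,0,-1,0,0,0,3,0,0,-3,0,0,0,3,0,0,-6,0,0,0,3,0.4,-4.8,-6,0,0,8,3,0.8,-9.6,-6,0,0,16,3,1.2,-14.4,-6,0,0,24,3,1.6,-19.1,-6,0,0,25.8,3,1.6,-19.1,-3,0,0,25.8,3,1.6,-19.1,0,0,0,25.8,3,1.6,-19.1,3,0,0,25.8,3,1.6,-19.1,4,0,0,25.8,3,1.6,-19.1,4.2,0,0,25.8,3,1.6,-19.1,4.2,0,0,25.8],
)

```text
clock: 12.25
eef_pos: [457.9, -4.3, 10.4]
tool_rot: [3.141, 0.001, 1.249]
force: [-0.3, -0.1, -1.6]
width: 40.7
gripper_force: 61.7
```

Run:
```python
from h import *
for i in range(4):
    s=ctrl.read_state();print(np.round(s["eef_pos"],1),np.round(s["tool_rot"],3),s["width"])
    P,im=snap("scene","s6")
u,v=proj(P,(550,0,30)).astype(int);cv2.imwrite("pics/s6c.png",cv2.resize(im[v-60:v+60,u-80:u+80],(800,600)))
```

```text
[457.9  -4.3  10.4] [3.141e+00 1.000e-03 1.249e+00] 40.73383874265692
[458.1  -4.1  10.8] [3.14 0.   1.25] 40.179065927170235
[458.2  -4.1  11. ] [ 3.14 -0.    1.25] 40.68240733010655
[458.3  -4.   11.1] [ 3.14e+00 -1.00e-03  1.25e+00] 40.34448596423123
```

View pics/s6c.png

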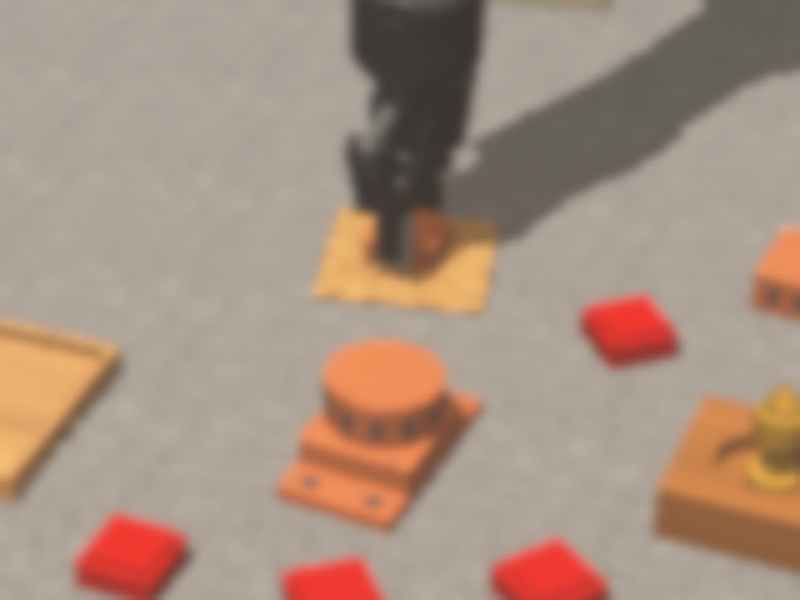

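The cap came away cleanly and is held over the mat. The round collar still sits on the saddle. I'll set the cap down.

jog_arm(
  increments=[3,0,0,0.2,0,0,0,3,0,0,0.4,0,0,0,3,0,0,0.4,0,0,0,3,0,0,0.4,0,0,0],
)

```text
clock: 12.85
eef_pos: [457.9, -4.0, 6.7]
tool_rot: [3.141, -0.0, 1.25]
force: [0.1, -0.0, 4.9]
width: 40.5
gripper_force: 62.5
```

jog_arm(
  increments=[5,0,0,0.4,0,0,0,6,0,0,0.4,0,0,0,7,0,0,0.4,0,0,0,7,0,0,-3,0,0,0,8.5,0,0,-7,0,0,0,8.5,0,0,-11,0,0,0,8.5,0,0,-11,0,0,0,8.5,0,0,-11,0,0,0],
)

```text
clock: 13.65
eef_pos: [457.9, -3.6, 117.0]
tool_rot: [3.14, -0.001, 1.25]
force: [0.1, -0.0, -0.8]
width: 84.8
gripper_force: 0.0
```

Run:
```python
from h import *
P,im=snap("wrist","w7")
hsv=cv2.cvtColor(im,cv2.COLOR_BGR2HSV);u,v=proj(P,(649.5,2,50));print(u,v)
# wrist pose of w5: rebuild from tool pose then
s=ctrl.read_state();R=Ro.from_euler('xyz',s["tool_rot"]).as_matrix();E=np.array(P["extrinsics"]);T=np.eye(4);T[:3,:3]=R;T[:3,3]=s["eef_pos"];C=E@T
R5=Ro.from_euler('xyz',[-3.139,-.001,1.247]).as_matrix();T5=np.eye(4);T5[:3,:3]=R5;T5[:3,3]=[648.7,5.1,169];P5=dict(P);P5["extrinsics"]=C@np.linalg.inv(T5)
print("saddle chk",onz(P5,(241+374/5,135+255*.2167),8),"collar",onz(P5,(241+368/5,135+287*.2167),50),"tray?")
print(np.round(s["eef_pos"],1))
go((649.5,2.5,90),1.25);go((649.5,2.5,28),1.25)
```

```text
564.6431022698627 128.902842610706
saddle chk [649.41127917   1.60029325   8.        ] collar [649.32017803   5.35780331  50.        ] tray?
[457.2  -3.5 116.2]
shift cm [ 6.63 18.06  2.61] rotvec deg [-0. -0.  0.]
shift cm [ 6.63 18.06  8.81] rotvec deg [-0. -0.  0.]
```

jog_arm(
  increments=[8.5,1.8,4.5,0,0,0,0,8.5,3.5,9,0,0,0,0,8.5,5.2,13.5,0,0,0,0,8.5,6.8,18,0,0,0,0,8.5,6.8,18,2,0,0,0,8.5,6.8,18,4,0,0,0,8.5,6.8,18,4,0,0,0,8.5,6.8,18,4,0,0,0],
)

```text
clock: 14.5
eef_pos: [648.6, 3.3, 74.9]
tool_rot: [-3.139, 0.001, 1.249]
force: [0.4, -0.8, 0.8]
width: 85.0
gripper_force: 0.0
```

Run:
```python
from h import *
P,im=snap("wrist","w8");print(np.round(ctrl.read_state()["eef_pos"],1))
cv2.imwrite("pics/w8c.png",cv2.resize(im,(800,500)))
print(proj(P,(649.3,4,50)),[onz(P,(u,300),26)[:2].round() for u in(230,400)])
go((649.3,4,28),1.25)
```

```text
[649.4   3.2  76. ]
[315.38973362 235.3015314 ] [array([564., -37.]), array([692., -79.])]
shift cm [ 0.07 -0.04  4.8 ] rotvec deg [-0.   0.  -0.1]
```

View pics/w8c.png

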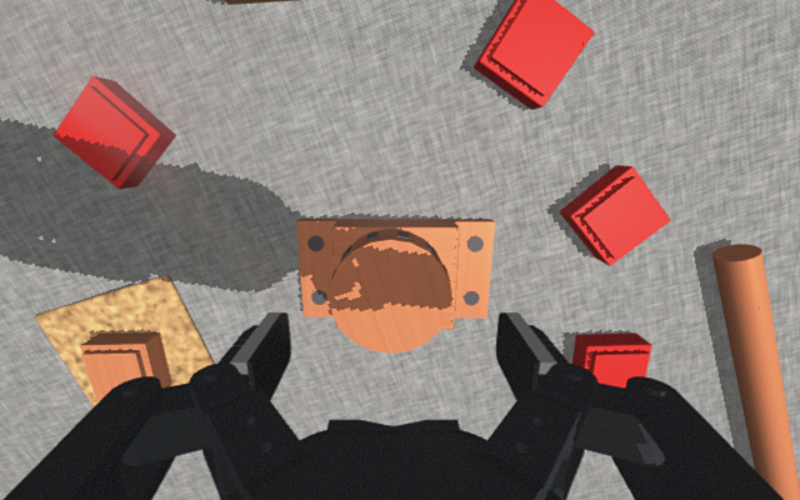

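The collar disc spans columns 328–455 with its bottom edge at row 352 (×1.25), so it is about 1.5 mm left of and 2–3 mm behind my estimate. The cap sits flat on the mat, and the fingers clear everything. I'll descend and grip.

jog_arm(
  increments=[8.5,0.3,-0.2,2,0,0,0,8.5,0.3,-0.2,4,0,0,0,8.5,0.3,-0.2,4.5,0,0,0,8.5,0.3,-0.2,4.5,0,0,0,8.5,0.3,-0.2,4.5,0,0,0],
)

```text
clock: 15.05
eef_pos: [649.6, 6.8, 32.6]
tool_rot: [3.14, -0.0, 1.249]
force: [0.4, 0.1, 0.4]
width: 85.2
gripper_force: 0.0
```

jog_arm(
  increments=[8.5,0,-0.1,0.3,0,0,0,8.5,0,-0.1,0.3,0,0,0,7.4,0,-0.1,0.3,0,0,0,7,0,-0.1,0.3,0,0,0,6.6,0,-0.1,0.3,0,0,0,6.4,0,-0.1,0.3,0,0,0,6,0,-0.1,0.3,0,0,0,5.5,0,-0.1,0.3,0,0,0,5.5,0,-0.1,0.3,0,0,0],
)

```text
clock: 15.95
eef_pos: [648.4, 7.3, 29.2]
tool_rot: [3.141, -0.0, 1.25]
force: [0.0, -0.9, 4.5]
width: 61.8
gripper_force: 65.3
```

jog_arm(
  increments=[5.5,0,0,-1,0,0,0,5.5,0,0,-4,0,0,0,5.5,0,0,-8,0,0,0,5.5,-4.6,1.4,-11,0,0,0,5.5,-9.2,2.8,-11,0,0,0,5.5,-13.8,4.1,-11,0,0,0,5.5,-17.5,5.2,-11,0,0,0,5.5,-17.5,5.2,-11,0,0,0,5.5,-17.5,5.2,-11,0,0,0],
)

```text
clock: 16.85
eef_pos: [641.2, -176.6, 138.5]
tool_rot: [-3.141, 0.0, 1.246]
force: [-0.1, 0.8, -2.5]
width: 61.7
gripper_force: 65.9
```

Run:
```python
from h import *
s=ctrl.read_state();print(np.round(s["eef_pos"],1))
P,im=snap("wrist","w9");Q,i2=snap("side","d9");Z,i3=snap("scene","s9")
u,v=proj(Q,(640,-236,16)).astype(int);print("side",u,v);a=cv2.resize(i2[v-50:v+50,u-65:u+65],(520,400))
u,v=proj(Z,(640,-236,16)).astype(int);print("scene",u,v);b=cv2.resize(i3[v-50:v+50,u-65:u+65],(520,400))
cv2.imwrite("pics/m9.png",cv2.resize(np.hstack([a,b]),(800,308)))
go((640,-236,60),1.25)
```

```text
[ 641.2 -176.6  138.5]
side 319 180
scene 235 210
shift cm [-6.09  1.78  7.78] rotvec deg [-0.1 -0.1  0.1]
```

View pics/m9.png

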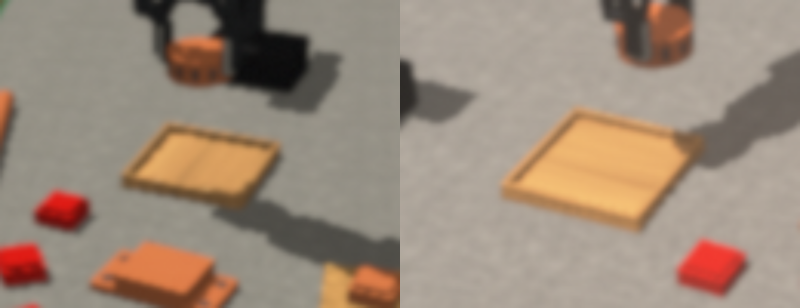

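The collar hangs level from the gripper. Tray rim corners show in both crops: scene (177,109), (303,143), (240,218), (103,187) and side (170,124), (281,145), (243,195), (125,180).

Run:
```python
from h import *
for n,o,l in(("scene",(170,160),[(177,109),(303,143),(240,218),(103,187)]),("side",(254,130),[(170,124),(281,145),(243,195),(125,180)])):
    P=ctrl.camera_params(n);q=np.array([onz(P,(o[0]+u/3.077,o[1]+v/3.077),16)[:2] for u,v in l],np.float32);print(n,cv2.minAreaRect(q),q.mean(0))
go((640,-237,60),1.25)
```

```text
scene ((647.4974975585938, -227.59437561035156), (130.5759735107422, 130.7156219482422), 76.88507080078125) [ 648.26025 -228.43523]
side ((632.961669921875, -224.22293090820312), (137.55555725097656, 128.3695068359375), 77.98099517822266) [ 634.2722  -225.73758]
shift cm [-6.19  1.81  7.78] rotvec deg [-0.1 -0.1  0.1]
```

Run:
```python
from h import *
P=ctrl.camera_params("wrist");s=ctrl.read_state();T=np.eye(4);T[:3,:3]=Ro.from_euler('xyz',s["tool_rot"]).as_matrix();T[:3,3]=s["eef_pos"];C=np.array(P["extrinsics"])@T
T1=np.eye(4);T1[:3,:3]=Ro.from_euler('xyz',[-3.1415,-.0006,1.5729]).as_matrix();T1[:3,3]=[640.86,60.67,301.44]
P1=dict(P);P1["extrinsics"]=C@np.linalg.inv(T1)
q=[onz(P1,(u/1.25,v/1.25),16)[:2] for u,v in[(358,355),(447,375)]];e=q[1]-q[0];L=np.linalg.norm(e);n=np.array([e[1],-e[0]])/L
print(q,L,np.degrees(np.arctan2(e[1],e[0])),(q[0]+q[1])/2+66*n)
```

```text
[array([ 592.1708774 , -140.79495267]), array([ 716.86087028, -172.62153571])] 128.6877061501963 -14.31876850116931 [ 638.19298999 -220.65793897]
```

jog_arm(
  increments=[5.5,-2,0.7,2,0,0,-4.5,5.5,-4.5,1.4,5,0,0,-4.5,5.5,-4.5,1.4,9,0,0,-4.5,5.5,-4.5,1.4,11,0,0,-4.5,5.5,-4.5,1.4,11,0,0,-4.5,5.5,-4.5,1.4,11,0,0,-4.5],
)

```text
clock: 17.6
eef_pos: [641.7, -220.9, 28.6]
tool_rot: [3.142, -0.0, 1.33]
force: [0.4, 0.6, -0.8]
width: 61.9
gripper_force: 66.0
```

Run:
```python
from h import *
P,im=snap("wrist","w10");s=ctrl.read_state();print(np.round(s["eef_pos"],1),s["tool_rot"])
cv2.imwrite("pics/w10.png",im)
```

```text
[ 642.4 -221.6   29.6] [3.13952949e+00 3.95083428e-04 1.32991749e+00]
```

View pics/w10.png

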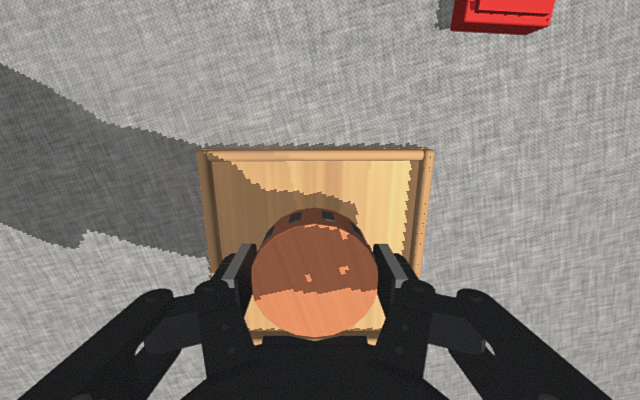

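The held collar is centred between the tray walls (left 212, right 420, gripper centre 315) and lies inside front to back. I'll lower it.

jog_arm(
  increments=[5.5,0,0,1,0,0,0,5.5,0,0,1.5,0,0,0,5.5,0,0,1.75,0,0,0,5.5,0,0,1.75,0,0,0,5.5,0,0,1.75,0,0,0],
)

```text
clock: 18.15
eef_pos: [641.1, -221.8, 11.2]
tool_rot: [-3.142, -0.001, 1.328]
force: [-1.2, 1.7, 2.5]
width: 61.6
gripper_force: 65.9
```

Nearly touching. I'll lower 1 mm more, open a little, and rise.

jog_arm(
  increments=[5.5,0,0,0.1,0,0,0,5.5,0,0,0.1,0,0,0,6.8,0,0,0.1,0,0,0,7,0,0,0.1,0,0,0,7.2,0,0,0.1,0,0,0,7.2,0,0,0.1,0,0,0,7.2,0,0,-2,0,0,0,7.2,0,0,-6,0,0,0,8.5,0,0,-11,0,0,0,8.5,0,0,-15,0,0,0,8.5,0,0,-15,0,0,0],
)

```text
clock: 19.25
eef_pos: [644.5, -224.8, 167.5]
tool_rot: [3.13, 0.002, 1.328]
force: [0.5, -2.1, 0.1]
width: 84.8
gripper_force: 0.0
```

Run:
```python
from h import *
go((462,200,180),1.25)
P,im=snap("wrist","w11");cv2.imwrite("pics/w11.png",im)
```

```text
shift cm [ 36.84 -27.9   -1.66] rotvec deg [0.7 0.1 4.5]
```

jog_arm(
  increments=[8.5,3,-2.2,0,0,0,4.5,8.5,7,-5,0,0,0,4.5,8.5,11,-8,0,0,0,4.5,8.5,15,-10.8,0,0,0,4.5,8.5,19,-13.7,0,0,0,4.5,8.5,23,-16.6,0,0,0,4.5,8.5,27,-19.5,0,0,0,4.5,8.5,31,-22.4,0,0,0,4.5,8.5,35,-25.3,0,0,0,4.5,8.5,39.6,-28.6,0,0,0,4.5,8.5,39.6,-28.6,0,0,0,4.5,8.5,39.6,-28.6,0,0,0,4.5,8.5,39.6,-28.6,0,0,0,4.5],
)

```text
clock: 20.6
eef_pos: [458.7, 229.5, 160.3]
tool_rot: [3.141, 0.002, 1.248]
force: [0.2, 0.0, -1.0]
width: 85.4
gripper_force: 0.0
```

Run:
```python
from h import *
P,im=snap("wrist","w12");s=ctrl.read_state();print(np.round(s["eef_pos"],1),s["tool_rot"])
Z,i3=snap("scene","s12");u,v=proj(Z,(640,-224,16)).astype(int);b=cv2.resize(i3[v-30:v+30,u-45:u+45],(360,300))
u,v=proj(P,(462,232.6,26)).astype(int);print(u,v);a=cv2.resize(im[v-50:v+50,u-60:u+60],(420,300*7//6))[:300*7//6]
c=np.zeros((350,780,3),np.uint8);c[:,:420]=a;c[:300,420:]=b;cv2.imwrite("pics/m12.png",c)
```

```text
[459.1 229.  160.5] [3.14101250e+00 1.41652243e-03 1.24691461e+00]
316 189
```

View pics/m12.png

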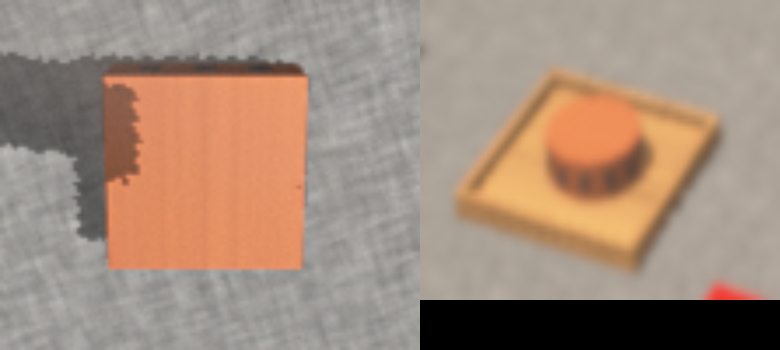

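The round collar lies flat in the tray. The square collar's top corners in the crop are (104,75), (308,75), (303,268), (108,268), aligned with the tool.

Run:
```python
from h import *
P=ctrl.camera_params("wrist")
q=np.array([onz(P,(256+u/3.5,139+v/3.5),26)[:2] for u,v in[(104,75),(308,75),(303,268),(108,268)]],np.float32);r=cv2.minAreaRect(q);print(r,q.mean(0))
e=(q[1]+q[2]-q[0]-q[3]);print(np.degrees(np.arctan2(e[1],e[0])))
go((*q.mean(0),6),np.radians(90-18.4))
```

```text
((460.8377685546875, 233.24057006835938), (57.30710220336914, 57.95014572143555), 71.39683532714844) [460.90204 233.21567]
-18.609352
shift cm [4.800e-01 1.000e-02 1.547e+01] rotvec deg [ 0.   0.1 -0.2]
```

jog_arm(
  increments=[8.5,0.5,0,4,0,0,0,8.5,0.5,0,8,0,0,0,8.5,0.5,0,12,0,0,0,8.5,0.5,0,14.5,0,0,0,8.5,0.5,0,14.5,0,0,0,8.5,0.5,0,14.5,0,0,0,8.5,0.5,0,14.5,0,0,0],
)

```text
clock: 21.4
eef_pos: [461.6, 235.3, 17.2]
tool_rot: [3.139, -0.001, 1.248]
force: [-0.2, -1.0, 0.1]
width: 84.9
gripper_force: 0.0
```

jog_arm(
  increments=[8.5,-0.2,0,0.6,0,0,0,8.5,-0.2,0,1.1,0,0,0,8.5,-0.2,0,1.1,0,0,0,8.5,-0.2,0,1.1,0,0,0,7,-0.2,0,1.1,0,0,0,6.5,-0.2,0,1.1,0,0,0,6,-0.2,0,1.1,0,0,0,5.8,-0.2,0,1.1,0,0,0,5,-0.2,0,1.1,0,0,0,5,-0.2,0,1.1,0,0,0,5,-0.2,0,1.1,0,0,0],
)

```text
clock: 22.5
eef_pos: [459.9, 233.8, 5.4]
tool_rot: [3.141, -0.001, 1.249]
force: [-0.5, -0.7, 6.1]
width: 56.3
gripper_force: 64.2
```

Run:
```python
from h import *
l=[]
for i in range(4):
    s=ctrl.read_state();l.append([*s["eef_pos"],s["tool_rot"][2]]);ctrl.get_image("side")
m=np.mean(l,0);print(m.round(2));R=Ro.from_euler('xyz',[np.pi,0,m[3]])
# collar centre (460.9,233.2) rel. tool, along tool x only
off=R.inv().apply(np.array([460.9,233.2,0])-[m[0],m[1],0]);print("off",off.round(1))
# saddle
P=ctrl.camera_params("wrist")
go((649.5-.315*off[0],2.2-.949*off[0],90),1.25)
```

```text
[459.87 233.82   5.35   1.25]
off [-0.3  1.2  0. ]
shift cm [-15.96  25.31  -8.46] rotvec deg [ 0. -0. -0.]
```

jog_arm(
  increments=[5,0,0,-2,0,0,0,5,0,0,-5,0,0,0,5,0,0,-9,0,0,0,5,-2.6,4.2,-9,0,0,0,5,-5.2,8.4,-9,0,0,0,5,-7.8,12.6,-9,0,0,0,5,-10.5,16.8,-9,0,0,0,5,-13.2,21,-9,0,0,0,5,-16,25.3,-9,0,0,0,5,-16,25.3,-9,0,0,0,5,-16,25.3,-9,0,0,0,5,-16,25.3,-6,0,0,0,5,-16,25.3,-6,0,0,0,5,-16,25.3,-6,0,0,0],
)

```text
clock: 24.1
eef_pos: [647.7, 4.1, 64.3]
tool_rot: [-3.139, -0.0, 1.251]
force: [0.6, 0.6, -1.4]
width: 56.7
gripper_force: 65.0
```

Run:
```python
from h import *
P,im=snap("wrist","w13");s=ctrl.read_state();print(np.round(s["eef_pos"],1),s["tool_rot"],s["width"])
# dark screw holes, predicted places vs found
g=cv2.cvtColor(im,cv2.COLOR_BGR2GRAY);a=np.radians(-18.4)
for dx in(-48.5,48.5):
  for dy in(-17.5,17.5):
    X=(649.5+dx*np.cos(a)-dy*np.sin(a),2.2+dx*np.sin(a)+dy*np.cos(a),8);u,v=proj(P,X).round().astype(int)
    r=im[v-15:v+16,u-15:u+16]
    h=cv2.cvtColor(r,cv2.COLOR_BGR2HSV) if r.size else None
    if h is None: continue
    m=((h[...,1]<90)&(h[...,2]<140)).astype(np.uint8);n,_,st,c=cv2.connectedComponentsWithStats(m)
    print((u,v),[(st[i,4],(c[i]-15).round(1).tolist(),onz(P,c[i]+[u-15,v-15],8)[:2].round(1).tolist()) for i in range(1,n) if 15<st[i,4]<300],np.round(X[:2],1))
# scene lug shift against the first picture
Z,i3=snap("scene","s13");i0=cv2.imread("pics/scene0.png")
u,v=proj(Z,(600,20,8));u,v=proj(Z,(700,-15,8)).astype(int);t=i0[v-9:v+10,u-12:u+13];R=cv2.matchTemplate(i3[v-15:v+16,u-18:u+19],t,cv2.TM_CCOEFF_NORMED);print("scene match",cv2.minMaxLoc(R))
```

```text
[648.7   3.4  65.2] [-3.14096060e+00 -2.79897228e-04  1.25109785e+00] 56.69733687900341
(np.int64(255), np.int64(243)) [(np.int32(201), [-6.8, 7.6], [590.6, -3.8])] [598.    0.9]
(np.int64(252), np.int64(199)) [(np.int32(135), [-1.1, -0.4], [608.3, 34.5])] [609.   34.1]
(np.int64(381), np.int64(243)) [(np.int32(271), [1.6, 7.5], [689.5, -36.3])] [690.  -29.7]
(np.int64(384), np.int64(199)) [(np.int32(118), [0.6, 0.6], [701.1, 3.1])] [701.    3.5]
scene match (-0.05865740031003952, 0.9833464622497559, (12, 1), (6, 6))
```

The far screw holes are within 1 mm of prediction, so the saddle hasn't moved. I'll lower the collar.

jog_arm(
  increments=[5,0,0.1,2,0,0,0,5,0,0.1,3,0,0,0,5,0,0.1,3.3,0,0,0,5,0,0.1,3.3,0,0,0,5,0,0.1,3.3,0,0,0,5,0,0.1,3.3,0,0,0],
)

```text
clock: 24.8
eef_pos: [650.5, 1.7, 32.5]
tool_rot: [3.14, -0.0, 1.25]
force: [0.1, -0.2, -1.8]
width: 56.6
gripper_force: 65.1
```

jog_arm(
  increments=[5,0.1,-0.1,0.2,0,0,0,5,0.1,-0.1,0.3,0,0,0,5,0.1,-0.1,0.3,0,0,0,5,0.1,-0.1,0.3,0,0,0],
)

```text
clock: 25.2
eef_pos: [649.5, 3.4, 29.4]
tool_rot: [3.142, -0.001, 1.25]
force: [-2.0, 0.4, 5.2]
width: 56.7
gripper_force: 65.9
```

jog_arm(
  increments=[5.8,0,0,0,0,0,0,6.4,0,0,0,0,0,0,7.2,0,0,0,0,0,0,7.8,0,0,0,0,0,0,7.8,0,0,-2,0,0,0,8.5,0,0,-6,0,0,0,8.5,0,0,-10,0,0,0,8.5,0,0,-13,0,0,0,8.5,0,0,-13,0,0,0,8.5,0,0,-13,0,0,0],
)

```text
clock: 26.2
eef_pos: [649.6, 3.3, 159.2]
tool_rot: [3.141, -0.001, 1.25]
force: [-0.4, 0.6, -0.5]
width: 84.9
gripper_force: 0.0
```

```bash
cat >> h.py <<'E'
def edges(P,im,c,z,half,ang=-18.4,off=0.0):
    """offset of each side of a square top from its nominal place, found as strongest grey step along the 4 normals (mm)"""
    g=cv2.GaussianBlur(im,(3,3),0).astype(float);a=np.radians(ang);ex=np.array([np.cos(a),np.sin(a)]);ey=np.array([-ex[1],ex[0]]);out={}
    for nm,n,t in(("+x",ex,ey),("-x",-ex,ey),("+y",ey,ex),("-y",-ey,ex)):
        d=np.arange(-9,9.1,.5);prof=[]
        for s in np.linspace(-.6*half,.6*half,15):
            uv=np.array([proj(P,[*(np.array(c)+n*(half+k)+t*s),z]) for k in d],np.float32)
            prof.append(cv2.remap(g,uv[None,:,0].copy(),uv[None,:,1].copy(),cv2.INTER_LINEAR)[0])
        dv=np.abs(np.diff(np.mean(prof,0),axis=0)).sum(1);o=np.argsort(dv)[::-1][:3];out[nm]=[(round(d[i]+.25,1),round(dv[i])) for i in o]
    print(out)
E
python3 - <<'E'
from h import *
P,im=snap("wrist","w14");s=ctrl.read_state();print(np.round(s["eef_pos"],1))
edges(P,im,(649.5,2.2),50,29);edges(P,im,(649.5,2.2),24,32)
go((458,-4,70),1.25)
E
```

```text
[648.8   3.5 158. ]
{'+x': [(np.float64(4.2), 8), (np.float64(3.8), 8), (np.float64(8.8), 7)], '-x': [(np.float64(0.2), 24), (np.float64(-0.2), 22), (np.float64(0.8), 18)], '+y': [(np.float64(1.2), 54), (np.float64(0.8), 54), (np.float64(1.8), 39)], '-y': [(np.float64(-1.8), 27), (np.float64(-0.8), 27), (np.float64(-2.2), 25)]}
{'+x': [(np.float64(8.8), 7), (np.float64(-0.2), 6), (np.float64(4.8), 6)], '-x': [(np.float64(0.2), 17), (np.float64(-0.2), 14), (np.float64(0.8), 13)], '+y': [(np.float64(-6.8), 51), (np.float64(-6.2), 51), (np.float64(-5.8), 35)], '-y': [(np.float64(5.2), 24), (np.float64(5.8), 24), (np.float64(6.2), 23)]}
shift cm [ -6.73 -17.86   8.83] rotvec deg [-0.1 -0.  -0. ]
```

The square collar is centred to about 1 mm. Now fetch the cap.

jog_arm(
  increments=[8.5,-1.6,-4.4,2,0,0,0,8.5,-3.2,-8.8,3,0,0,0,8.5,-5,-13.2,3,0,0,0,8.5,-6.7,-17.9,3,0,0,0,8.5,-6.7,-17.9,3,0,0,0,8.5,-6.7,-17.9,3,0,0,0,8.5,-6.7,-17.9,3,0,0,0],
)

```text
clock: 26.95
eef_pos: [459.7, -3.9, 128.4]
tool_rot: [3.141, 0.0, 1.25]
force: [0.4, -0.8, 0.6]
width: 85.5
gripper_force: 0.0
```

Run:
```python
from h import *
P,im=snap("wrist","w15");s=ctrl.read_state();print(np.round(s["eef_pos"],1))
hsv=cv2.cvtColor(im,cv2.COLOR_BGR2HSV);u,v=proj(P,(458,-4,22)).astype(int);print(u,v)
edges(P,im,(458,-4),20,21);edges(P,im,(458,-4),24,17)
m=cv2.inRange(hsv,(4,120,70),(14,255,255));m[:v-60]=0;m[v+60:]=0;m[:,:u-60]=0;m[:,u+60:]=0
c=max(cv2.findContours(m,0,1)[0],key=cv2.contourArea);r=cv2.minAreaRect(c);q=np.array([onz(P,x,20)[:2] for x in cv2.boxPoints(r)],np.float32);print(r,cv2.minAreaRect(q))
go((458,-4,6.7),1.25)
```

```text
[460.   -4.  128.5]
312 201
{'+x': [(np.float64(-0.2), 12), (np.float64(0.2), 11), (np.float64(-0.8), 9)], '-x': [(np.float64(5.2), 32), (np.float64(5.8), 32), (np.float64(6.2), 28)], '+y': [(np.float64(-0.8), 46), (np.float64(-0.2), 44), (np.float64(3.8), 43)], '-y': [(np.float64(0.2), 12), (np.float64(-0.2), 12), (np.float64(-0.8), 10)]}
{'+x': [(np.float64(3.8), 12), (np.float64(3.2), 11), (np.float64(2.8), 9)], '-x': [(np.float64(8.8), 36), (np.float64(8.2), 25), (np.float64(3.2), 16)], '+y': [(np.float64(4.2), 50), (np.float64(8.8), 47), (np.float64(4.8), 42)], '-y': [(np.float64(2.8), 12), (np.float64(2.2), 12), (np.float64(1.8), 10)]}
((312.3981628417969, 200.0282440185547), (44.9852180480957, 46.266845703125), 88.53119659423828) ((457.6882629394531, -3.288850784301758), (43.404151916503906, 43.896812438964844), 73.1904067993164)
shift cm [-0.06 -0.21 12.18] rotvec deg [0.1 0.  0. ]
```

The cap is at (458,−4), square to the tool. I'll descend.

jog_arm(
  increments=[8.5,0,-0.2,4,0,0,0,8.5,0,-0.2,8,0,0,0,8.5,0,-0.2,11,0,0,0,8.5,0,-0.2,11.5,0,0,0,8.5,0,-0.2,11.5,0,0,0,8.5,0,-0.2,11.5,0,0,0,8.5,0,-0.2,11.5,0,0,0],
)

```text
clock: 27.7
eef_pos: [457.7, -3.4, 15.0]
tool_rot: [3.139, -0.0, 1.25]
force: [-0.2, -0.1, 0.1]
width: 85.0
gripper_force: 0.0
```

jog_arm(
  increments=[8.5,0,0,0.5,0,0,0,8.5,0,0,0.8,0,0,0,8.5,0,0,0.8,0,0,0,6,0,0,0.8,0,0,0,5,0,0,0.8,0,0,0,4.5,0,0,0.8,0,0,0,4.2,0,0,0.8,0,0,0,3,0,0,0.8,0,0,0,3,0,0,0.8,0,0,0,3,0,0,0.8,0,0,0],
)

```text
clock: 28.7
eef_pos: [457.1, -3.7, 6.3]
tool_rot: [3.14, -0.0, 1.249]
force: [0.3, -1.1, 6.5]
width: 40.6
gripper_force: 60.8
```

Run:
```python
from h import *
l=[]
for i in range(4):
    s=ctrl.read_state();l.append([*s["eef_pos"],s["tool_rot"][2]]);ctrl.get_image("side")
print(np.mean(l,0).round(2),s["width"]);go((649.9,3.2,110),1.25)
```

```text
[457.1   -3.64   6.33   1.25] 40.490948170917214
shift cm [  6.74  18.09 -10.34] rotvec deg [ 0.1 -0.  -0. ]
```

jog_arm(
  increments=[3,0,0,-2,0,0,0,3,0,0,-5,0,0,0,3,0,0,-9,0,0,0,3,1.7,4.5,-9,0,0,0,3,3.4,9,-9,0,0,0,3,5,13.5,-9,0,0,0,3,6.7,18.1,-9,0,0,0,3,6.7,18.1,-9,0,0,0,3,6.7,18.1,-7,0,0,0,3,6.7,18.1,-6,0,0,0,3,6.7,18.1,-6,0,0,0,3,6.7,18.1,-6,0,0,0],
)

```text
clock: 30.1
eef_pos: [648.8, 3.0, 65.8]
tool_rot: [-3.141, 0.0, 1.249]
force: [-0.2, -0.1, -0.1]
width: 40.8
gripper_force: 61.6
```

Run:
```python
from h import *
P,im=snap("wrist","w16");s=ctrl.read_state();print(np.round(s["eef_pos"],1),s["tool_rot"])
edges(P,im,(649.9,3.2),50,29)
go((649.9,3.2,52.5),1.25)
```

```text
[649.3   3.   66.3] [ 3.14132175e+00 -8.57187640e-05  1.24931450e+00]
{'+x': [(np.float64(-5.8), 20), (np.float64(1.8), 18), (np.float64(-5.2), 15)], '-x': [(np.float64(-2.8), 28), (np.float64(-3.2), 22), (np.float64(-2.2), 20)], '+y': [(np.float64(0.2), 85), (np.float64(-0.2), 84), (np.float64(0.8), 47)], '-y': [(np.float64(6.8), 25), (np.float64(6.2), 24), (np.float64(5.8), 22)]}
shift cm [0.04 0.05 1.38] rotvec deg [ 0. -0. -0.]
```

The collar's back edge is where expected. I'll lower the cap.

jog_arm(
  increments=[3,0,0.1,0.6,0,0,0,3,0,0.1,1,0,0,0,3,0,0.1,1.2,0,0,0,3,0,0.1,1.2,0,0,0,3,0,0.1,1.2,0,0,0],
)

```text
clock: 30.65
eef_pos: [650.3, 2.7, 53.8]
tool_rot: [-3.142, 0.0, 1.25]
force: [0.6, -0.6, -1.6]
width: 40.4
gripper_force: 61.6
```

jog_arm(
  increments=[3,0,0,0.1,0,0,0,3,0,0,0.15,0,0,0,3,0,0,0.15,0,0,0,3,0,0,0.15,0,0,0],
)

```text
clock: 31.05
eef_pos: [650.4, 2.8, 52.5]
tool_rot: [3.141, -0.0, 1.25]
force: [-1.1, -0.1, 1.1]
width: 40.1
gripper_force: 61.6
```

jog_arm(
  increments=[3,0,0,0.05,0,0,0,3,0,0,0.05,0,0,0,4.2,0,0,0.05,0,0,0,5,0,0,0,0,0,0,6,0,0,0,0,0,0,7,0,0,0,0,0,0,7.5,0,0,-2,0,0,0,8.5,0,0,-6,0,0,0,8.5,0,0,-10,0,0,0,8.5,0,0,-12,0,0,0,8.5,0,0,-12,0,0,0,8.5,0,0,-12,0,0,0],
)

```text
clock: 32.25
eef_pos: [650.2, 3.1, 172.2]
tool_rot: [-3.141, -0.001, 1.25]
force: [0.5, -0.6, 0.1]
width: 85.4
gripper_force: 0.0
```

Run:
```python
from h import *
P,im=snap("wrist","w17");s=ctrl.read_state();print(np.round(s["eef_pos"],1),s["force"])
for z,h in((66,21),(70,17),(50,29)): edges(P,im,(649.9,3.2),z,h)
Z,i=snap("scene","s17");hsv=cv2.cvtColor(i,cv2.COLOR_BGR2HSV);m=cv2.inRange(hsv,(17,130,40),(32,255,255));u,v=proj(Z,(667,201,50)).astype(int);r=m[v-25:v+25,u-25:u+25]
i4=cv2.imread("pics/s4.png");print("finial diff",np.abs(i[v-22:v+15,u-12:u+12].astype(int)-i4[v-22:v+15,u-12:u+12]).mean())
i5=cv2.imread("pics/s12.png");u,v=proj(Z,(640,-224,16)).astype(int);print("tray diff",np.abs(i[v-25:v+25,u-30:u+30].astype(int)-i5[v-25:v+25,u-30:u+30]).mean())
```

```text
[649.6   3.2 171.3] [ 0.25951004 -0.19051638 -0.19169275]
{'+x': [(np.float64(6.2), 7), (np.float64(8.2), 7), (np.float64(1.2), 6)], '-x': [(np.float64(4.8), 23), (np.float64(-0.8), 22), (np.float64(6.8), 21)], '+y': [(np.float64(-0.8), 50), (np.float64(-0.2), 47), (np.float64(3.8), 45)], '-y': [(np.float64(0.8), 28), (np.float64(1.2), 28), (np.float64(1.8), 26)]}
{'+x': [(np.float64(4.8), 7), (np.float64(2.8), 5), (np.float64(5.2), 5)], '-x': [(np.float64(8.2), 28), (np.float64(2.8), 25), (np.float64(3.2), 22)], '+y': [(np.float64(4.2), 52), (np.float64(8.8), 46), (np.float64(8.2), 44)], '-y': [(np.float64(3.2), 29), (np.float64(3.8), 28), (np.float64(4.2), 28)]}
{'+x': [(np.float64(-0.2), 7), (np.float64(-5.8), 7), (np.float64(1.8), 7)], '-x': [(np.float64(-1.8), 17), (np.float64(0.2), 15), (np.float64(-7.2), 14)], '+y': [(np.float64(0.8), 49), (np.float64(0.2), 47), (np.float64(-0.2), 47)], '-y': [(np.float64(-1.2), 27), (np.float64(-0.8), 27), (np.float64(-0.2), 25)]}
finial diff 3.13475975975976
tray diff 2.1767777777777777
```

Cap and collar edges are all within about 1 mm of nominal, and the finial and tray are unchanged. Handing in.

```bash
python3 -c "
from cell import ctrl
print(ctrl.finish_job())"
```

```text
the job is handed in; nothing more can be done
None
```

The job is handed in at about 32 s on the robot's clock; the hand-in gave no verdict. The finial stands in the recess, the round collar lies in the tray, and the square collar and cap sit aligned on the saddle, their edges within about 1 mm of nominal where the wrist camera could read them (+x sides too faint).

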